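# Dipping fork into the slanted rest

## Robot

A 6-joint arm with a two-finger parallel gripper is mounted at the origin on a cart in front of the work surface, level with it; the furniture and walls round the work are solid. World frame = base frame: x ahead of the robot, y to its left, z up, the work surface at z = 0. Lengths are in m, angles in rad, forces in N, time in s.
With the tool pointing down it reaches from about 0.225 to 0.875 m from the base axis. Payload 3.4 kg.
Tool frame: the origin (TCP) lies on the centre line of the jaws, within the pads' length; the fingertips stand 11 mm ahead of it and the grasp point (between the pads) lies 8 mm behind it; z points along the fingers, y is the line along which they close (so a half turn about z gives the same grasp; the last joint's range is limited). The gripper opens to 85 mm and grips with 20 to 120 N. Pads are 22 mm wide; open, the fingers measure 114 mm over their backs; the gripper's body (76 mm by 85 mm) begins 54 mm behind the grasp point. The pads swing forward as they close: fully open they stand 13 mm farther back than shut.
Start: joints at [1.186, 0.276, 1.505, -0, 1.361, -0.121], TCP at [0.15, 0.555, 0.242] pointing down, gripper open.
Joint ranges: [-2.89, 2.89], [-0.75, 2.08], [0.22, 2.7], [-1.18, 4.32], [0.11, 2.71], [-2.7, 2.7]. Speed limits (rad/s): [2.57, 2.57, 3.14, 3.14, 3.14, 3.14].

## Interface

Orientations are given as a unit quaternion [w, x, y, z].
In Python, from rig import manip, eyes, job gives the robot as it stands.
- The arm moves only by the tool drive_tool, never from a script. Its argument "rows" is a list of rows, each a list of 3 entries, a list of its own where there are three numbers: the turn, a rotation vector about the world's x, y, z in rad, then the shift along the world's x, y, z in cm, then the finger opening in cm, from 0 to 8.54. A call has 1 to 8 rows; each row shifts and turns the commanded pose from where the row before left it; what a row does not reach is not made up. A row lasts 1/8 s, in which the tool goes at most 62.5 mm and 10.7 degrees, less where a joint would pass 70% of its speed; a pose out of reach is approached as far as the arm can. A call is refused whole if a number of a shift passes 6.25 or a number of a turn 0.188, either way. A call with a gripper value outside its range is refused whole. The fingers move at their own pace and stop on an object; "force" is the grip in N (left out, the last holds). Time passes only in rows, so rows that do not move let the fingers close. It gives the time, the measured TCP pose, the force, the opening and the grip force at its end, in the units of the state.
- manip.get_state(): the state, without advancing time (a new reading comes with each control period).
- eyes.get_image(name): name is "scene" or "top" or "wrist"; returns the picture (480x640x3 uint8, red, green, blue); there is no depth.
- eyes.get_calibration(name): a dict with "camera_matrix" (3x3 intrinsics, pixels), "view" (4x4, takes a point from world to camera coordinates). Camera axes: x right, y up, looking along -z (the intrinsics and any distortion apply to the point x, -y, -z); pixel columns grow to the right and rows downward; lengths in m; the calibration is good to about 2 mm. A picture is of the moment at which its call begins: read the wrist's pose just before it. get_calibration takes no time and is no camera call; for the wrist camera it gives the pose at the moment of the call.
- job.sign_off(): hands the job in; it is judged then, once.
The state is a dict: "clock": time; "qpos": joint angles; "qd": joint speeds; "effort": joint torques, N m; "position": TCP position; "ee_rot": TCP orientation; "contact_force": force on the tool from outside, world axes, zero at the start; "moment": the same for the moment, N m; "width": finger opening in m; "gripper_force": force on a finger pad.
Only numpy, scipy, OpenCV 4.12 (cv2) and the standard library are available. Lean on these libraries where they do the work, as an engineer would, in place of code of your own. Each camera call takes 0.05 s, during which the arm holds its last target. There are 200 camera calls.

## Task

Pick out the three-tined dipping fork from the tools lying on the left of the table and lay it in the slanted two-post rest: tines in the low notch with their tips just short of the toe plate, handle in the tall notch, so that it lies ready to be gripped again at the slant. Let go of it there, and leave the other tools where they lie.

Things in the scene. Friction and masses are not known exactly. Their poses are not given: they have to be found in the camera images.
- dipping_fork: Loose fork, 228 mm, 30 g, lying flat. Straight black handle 16 wide, 15 thick, from y +7 to +114 mm; thin wire neck; three wire tines, together 18 wide, 8 thick, from y -53 to -114. Handle and tines share one flat underside. Origin: on the underside at mid-length; y toward the handle's end, z up. Grip across the handle near y +40.
- tool_rest: Fixed rest, base 80x250x10 mm, origin under its centre, y toward the tall post, z up. Two notches, floors in one plane rising 25 deg to +y, 68 mm above the origin. Along the slope from there: low notch -80, tall +90, toe plate -129. Notches 16 long, 24 wide, sides 11 high, then flared to 50 wide at 23. Free between posts. Seated fork: underside on both floors, origin at rest (0, 0, 68).
- offset_spatula: Bystander: loose offset spatula 238 mm long with a wooden handle and a flat steel blade; origin at the centre of its underside, +y toward the handle's end.
- pastry_brush: Bystander: loose flat pastry brush 164 mm long, 36 mm wide, wooden handle; origin at the centre of its underside, +y toward the handle's end.

How it is judged:
By the outcome, as a careful person would: the job done as asked, in the order asked, and still so for the second after the job is handed in, with the robot touching nothing.
It also fails if it takes over 35 s, if anything falls off the work surface, if the arm or the gripper's body presses on something with over 40 N, if the wrist force passes 120 N, or if a joint passes its speed limit or range.

## Working session

There is one attempt and no reset: what is moved stays moved. The work goes in short steps, Python scripts to look and compute and a tool call to move; the robot and the scene stay as the last step left them, time stands still between calls to the robot, and variables do not carry over. Pictures are saved under pics/ and viewed, at most 10 in all, crops included, and the job is handed in when it is done.

Besides the shell and the picture viewer there is one more tool, called after "Request:" as name([rows], argument=value, ...), one row to a line, values as JSON. drive_tool: Moves the arm, as the interface text tells. Its arguments: {"type":"object","properties":{"rows":{"type":"array"},"force":{"type":"number"}},"required":["rows"]}

```bash
mkdir -p pics; cat > h.py <<'E'
import numpy as np, cv2
from rig import manip, eyes, job
def snap(n,f):
    c=eyes.get_calibration(n); im=eyes.get_image(n); cv2.imwrite('pics/'+f,im[:,:,::-1]); return im,c
def ray(c,u,v):
    K=np.array(c['camera_matrix']);V=np.array(c['view'])
    d=np.linalg.inv(K)@[u,v,1]; d=V[:3,:3].T@(d*[1,-1,-1]); o=-V[:3,:3].T@V[:3,3]; return o,d
def onz(c,u,v,z):
    o,d=ray(c,u,v); return o+d*(z-o[2])/d[2]
def proj(c,p):
    V=np.array(c['view']); q=V[:3,:3]@np.array(p)+V[:3,3]; a=np.array(c['camera_matrix'])@(q*[1,-1,-1]); return a[:2]/a[2]
E
python3 - <<'E'
from h import *
for n in ('top','scene'):
    im,c=snap(n,n+'1.png'); print(n,{k:(np.round(v,3).tolist() if k!='name' else v) for k,v in c.items()})
E
```

```text
top {'camera_matrix': [[606.959, 0.0, 311.178], [0.0, 606.959, 245.637], [0.0, 0.0, 1.0]], 'view': [[-0.008, -1.0, 0.008, 0.145], [0.997, -0.007, 0.08, -0.507], [-0.08, 0.008, 0.997, -1.268], [0.0, 0.0, 0.0, 1.0]]}
scene {'camera_matrix': [[577.659, 0.0, 316.516], [0.0, 577.659, 246.992], [0.0, 0.0, 1.0]], 'view': [[0.892, -0.452, -0.01, -0.38], [0.25, 0.475, 0.844, -0.245], [-0.376, -0.755, 0.537, -0.813], [0.0, 0.0, 0.0, 1.0]]}
```

View pics/top1.png

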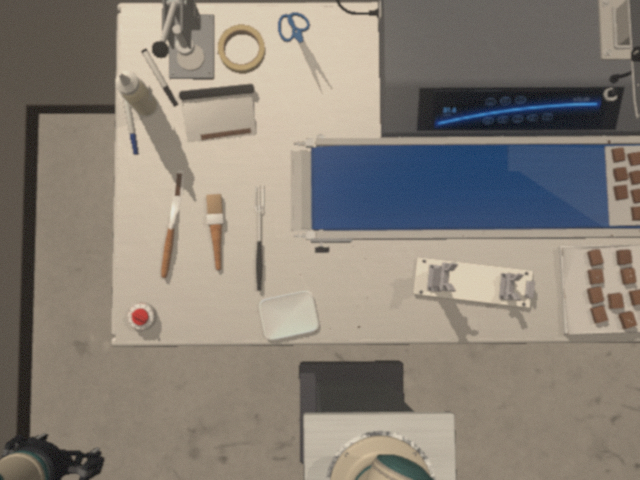

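View pics/scene1.png

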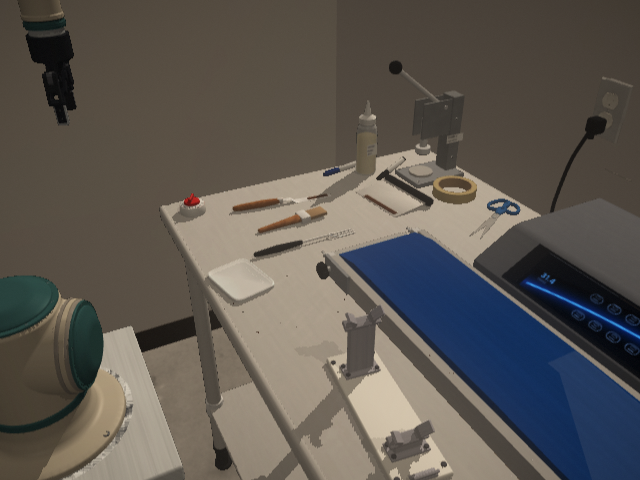

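The top view shows the fork at about (260,186)–(259,290) with its handle toward the robot. The rest is at about (414–535, 258–310), its tall post at left (440,277) and its low post and toe at right (515,288). In the scene view the tall post is at (360,345) and the low one at (407,440).

```bash
python3 - <<'E'
from h import *
im=cv2.imread('pics/top1.png'); c=eyes.get_calibration('top')
a=cv2.resize(im[245:325,400:550],None,fx=5,fy=5,interpolation=cv2.INTER_CUBIC)
cv2.imwrite('pics/restcrop.png',a)
hsv=cv2.cvtColor(im,cv2.COLOR_BGR2HSV)
m=np.zeros(im.shape[:2],np.uint8); m[180:300,240:280]=(hsv[180:300,240:280,2]<90)*255
n,l,st,ce=cv2.connectedComponentsWithStats(m)
for i in range(1,n):
    if st[i,4]>20:
        v,u=np.nonzero(l==i); r=cv2.minAreaRect(np.c_[u,v].astype(np.float32)); print(st[i],ce[i],r)
        p=np.array([onz(c,a,b,.012)[:2] for a,b in zip(u,v)]); mu=p.mean(0);w,V=np.linalg.eigh(np.cov((p-mu).T));d=V[:,1]; t=(p-mu)@d
        print('handle ctr',mu,'dir',d,'len',np.ptp(t), 'ends',mu+d*t.max(),mu+d*t.min())
print('tip',onz(c,260,186,.004),'corners',[onz(c,u,v,.01)[:2].round(4) for u,v in((417.5,258),(534.5,271),(531,310),(414,297))])
print(hsv[277,425],hsv[285,480],hsv[330,470],hsv[265,400])
E
```

```text
[257 242   5  48 187] [259.02673797 265.97860963] ((259.0, 265.5), (47.0, 4.0), 90.0)
handle ctr [0.46620444 0.25221075] dir [-0.99999815  0.00192231] len 0.10006311259172189 ends [0.4172969  0.25230476] [0.51735982 0.25211241]
tip [0.6396282 0.2505533 0.004    ] corners [array([ 0.4808, -0.0861]), array([ 0.4511, -0.3359]), array([ 0.3683, -0.3253]), array([ 0.3978, -0.0768])]
[ 19  46 207] [ 20  45 219] [ 14  44 138] [ 18  43 189]
```

View pics/restcrop.png

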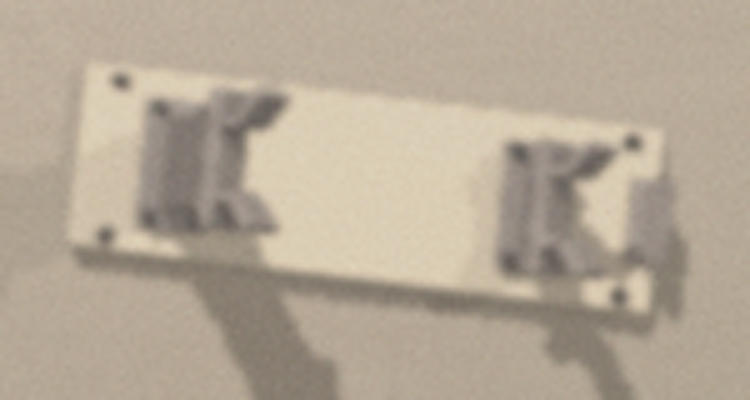

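The crop shows the rest base corners and four screws at about (121,81), (633,143), (620,297) and (105,235) in crop pixels, with the toe plate at right (650,220).

```bash
python3 - <<'E'
from h import *
from scipy.spatial.transform import Rotation as R
c=eyes.get_calibration('top')
for P in ([(87,63),(663,130),(648,318),(68,240)],[(121,81),(633,143),(620,297),(105,235)]):
    q=np.array([onz(c,400+(u+.5)/5-.5,245+(v+.5)/5-.5,.01)[:2] for u,v in P])
    y=(q[0]+q[3]-q[1]-q[2])/2; x=(q[0]+q[1]-q[2]-q[3])/2
    print(q.mean(0),np.linalg.norm(x),np.linalg.norm(y),np.degrees([np.arctan2(y[1],y[0]),np.arctan2(x[1],x[0])]))
s=manip.get_state();w=s['ee_rot'];print(s['position'],s['width'],R.from_quat([w[1],w[2],w[3],w[0]]).as_matrix().round(3))
E
```

```text
[ 0.4284389  -0.20324493] 0.07820216216259834 0.24823572860607515 [82.41861718 -7.01229283]
[ 0.42786777 -0.20462365] 0.06599466658633626 0.2204262225994778 [82.68134481 -7.0613399 ]
[0.14978577 0.55467942 0.24151765] 0.08562654995834906 [[-0.965  0.261 -0.001]
 [ 0.261  0.965 -0.002]
 [ 0.    -0.002 -1.   ]]
```

Request:
drive_tool([
  [[0, 0, 0.033], [2.8, -2.5, -0.7], 4.5],
  [[0, 0, 0.033], [2.8, -2.5, -0.7], 4.5],
  [[0, 0, 0.033], [2.8, -2.5, -0.7], 4.5],
  [[0, 0, 0.033], [2.8, -2.5, -0.7], 4.5],
  [[0, 0, 0.033], [2.8, -2.5, -0.7], 4.5],
  [[0, 0, 0.033], [2.8, -2.5, -0.7], 4.5],
  [[0, 0, 0.033], [2.8, -2.5, -0.7], 4.5],
  [[0, 0, 0.033], [2.8, -2.5, -0.7], 4.5],
])

```text
clock: 1.1
position: [0.3745, 0.3541, 0.1858]
ee_rot: [-0.0, -0.001, 1.0, -0.0]
contact_force: [0.6, 0.7, -0.0]
width: 0.045
gripper_force: 0.0
```

Request:
drive_tool([
  [[0, 0, 0], [2.8, -2.5, -0.7], 4.5],
  [[0, 0, 0], [2.8, -2.5, -0.7], 4.5],
  [[0, 0, 0], [2.8, -2.5, -0.7], 4.5],
  [[0, 0, 0], [2.8, -2.5, -0.7], 4.5],
  [[0, 0, 0], [0, 0, 0], 4.5],
  [[0, 0, 0], [0, 0, 0], 4.5],
])

```text
clock: 1.85
position: [0.4853, 0.2552, 0.158]
ee_rot: [-0.001, 0.0, 1.0, 0.0]
contact_force: [-0.5, 0.6, 0.5]
width: 0.0449
gripper_force: 0.0
```

```bash
python3 - <<'E'
from h import *
im,c=snap('wrist','w1.png'); print(c)
E
```

```text
{'camera_matrix': array([[397.31997684,   0.        , 319.8530373 ],
       [  0.        , 397.31997684, 239.92250184],
       [  0.        ,   0.        ,   1.        ]]), 'view': array([[ 5.19930043e-04,  9.99999633e-01,  6.80526523e-04,
        -2.55246636e-01],
       [-9.47155591e-01,  7.10749934e-04, -3.20773721e-01,
         4.75423263e-01],
       [-3.20774087e-01, -4.77784606e-04,  9.47155614e-01,
        -1.45089576e-01],
       [ 0.00000000e+00,  0.00000000e+00,  0.00000000e+00,
         1.00000000e+00]])}
```

View pics/w1.png

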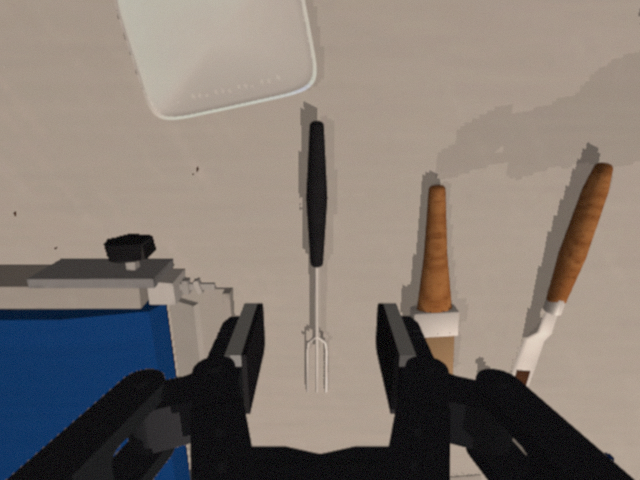

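The wrist view shows the three-tined fork between the fingers: handle end at (316.5,122), handle front at (317,266), tine tips at (316.5,391). The brush and spatula are to its right.

```bash
python3 - <<'E'
from h import *
im=cv2.imread('pics/w1.png'); c=eyes.get_calibration('wrist')
print('end',onz(c,316.5,122,.0075),'front',onz(c,317,266,.0075),'tips',onz(c,316.7,391,.004), 'tray',onz(c,315,75,.02))
m=(im.max(2)[115:272,295:340]<70); v,u=np.nonzero(m); 
p=np.array([onz(c,a+295,b+115,.009)[:2] for a,b in zip(u,v)]); 
k=np.polyfit(p[:,0],p[:,1],1); print(k,p.mean(0),p.min(0),p.max(0),np.polyval(k,.488))
E
```

```text
end [0.41455517 0.25302509 0.0075    ] front [0.52074801 0.25315761 0.0075    ] tips [0.64012599 0.25263964 0.004     ] tray [0.38568103 0.25223927 0.02      ]
[-0.00299218  0.25399633] [0.46419068 0.25260739] [0.41384636 0.24531719] [0.52012696 0.25978357] 0.25253614723172185
```

Request:
drive_tool([
  [[0, 0, 0], [0.25, -0.25, -2.3], 4.5],
  [[0, 0, 0], [0, 0, -2.3], 4.5],
  [[0, 0, 0], [0, 0, -2.3], 4.5],
  [[0, 0, 0], [0, 0, -2.3], 4.5],
  [[0, 0, 0], [0, 0, -2.3], 4.5],
  [[0, 0, 0], [0, 0, -1.8], 4.5],
  [[0, 0, 0], [0, 0, -0.8], 4.5],
  [[0, 0, 0], [0, 0, 0], 4.5],
])

```text
clock: 2.9
position: [0.4878, 0.2532, 0.0173]
ee_rot: [-0.0, -0.001, 1.0, -0.0]
contact_force: [-0.4, 0.2, 0.4]
width: 0.0449
gripper_force: 0.0
```

Request:
drive_tool([
  [[0, 0, 0], [0, 0, -0.3], 3.5],
  [[0, 0, 0], [0, 0, 0], 1.0],
  [[0, 0, 0], [0, 0, 0], 1.0],
  [[0, 0, 0], [0, 0, 0], 1.0],
  [[0, 0, 0], [0, 0, 0], 1.0],
], force=40)

```text
clock: 3.52
position: [0.4887, 0.2527, 0.0148]
ee_rot: [0.0, -0.0, 1.0, 0.0]
contact_force: [-0.3, -0.2, 5.6]
width: 0.0111
gripper_force: 39.2
```

Request:
drive_tool([
  [[0, 0, 0], [0, 0, 0.3], 1.0],
  [[0, 0, 0], [0, 0, 0.5], 1.0],
  [[0, 0, 0], [0, 0, 1.2], 1.0],
  [[0, 0, 0], [0, 0, 2], 1.0],
  [[0, 0, 0], [0, 0, 2], 1.0],
  [[0, 0, 0], [0, 0, 0], 1.0],
])

```text
clock: 4.28
position: [0.4899, 0.2532, 0.0763]
ee_rot: [0.002, -0.0, 1.0, 0.001]
contact_force: [0.5, 0.1, -0.7]
width: 0.0112
gripper_force: 39.0
```

```bash
python3 - <<'E'
from h import *
im,c=snap('wrist','w2.png'); s=manip.get_state(); print(s['position'],s['width'],s['contact_force'],s['gripper_force'])
E
```

```text
[0.48896892 0.25280543 0.07519329] 0.011071850802346742 [-0.28323382  0.07736568  1.29892636] 38.99272352369735
```

View pics/w2.png

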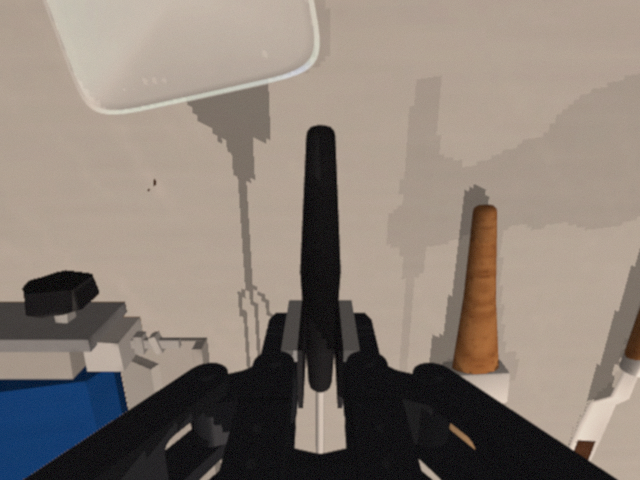

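The fork hangs between the pads, straight and centred, with its handle end at (321,127) and the handle's neck end at (320,391).

```bash
python3 - <<'E'
from h import *
from scipy.spatial.transform import Rotation as R
c=eyes.get_calibration('wrist'); s=manip.get_state(); T=s['position']; print(T)
for z in (0.062,.066,.07,.074): print(z,onz(c,321,127,z)-T, onz(c,320,391,z)-T)
t=eyes.get_calibration('top')
im,_=snap('scene','s2.png'); sc=eyes.get_calibration('scene')
x0,y0=np.int32(proj(sc,T)); print(x0,y0); a=im[y0-90:y0+60,x0-100:x0+100,::-1]
cv2.imwrite('pics/s2c.png',cv2.resize(a,None,fx=4,fy=4,interpolation=cv2.INTER_CUBIC)); print('crop',x0-100,y0-90)
for d in [(.075,0,-.007),(-.033,0,-.007),(-.151,0,-.011)]: print(proj(sc,T+np.array(d)*[-1,1,1]))
E
```

```text
[0.48896892 0.25280543 0.07519329]
0.062 [-7.41199133e-02  8.46965387e-05 -1.31932877e-02] [ 0.03869814 -0.00024904 -0.01319329]
0.066 [-7.43327765e-02  6.85444645e-05 -9.19328775e-03] [ 0.03537364 -0.00025598 -0.00919329]
0.07 [-7.45456396e-02  5.23923902e-05 -5.19328775e-03] [ 0.03204914 -0.00026293 -0.00519329]
0.074 [-7.47585028e-02  3.62403160e-05 -1.19328775e-03] [ 0.02872465 -0.00026988 -0.00119329]
286 216
crop 186 126
[251.90242117 228.33841497]
[301.97117411 215.58478972]
[352.78181587 204.31943023]
```

View pics/s2c.png

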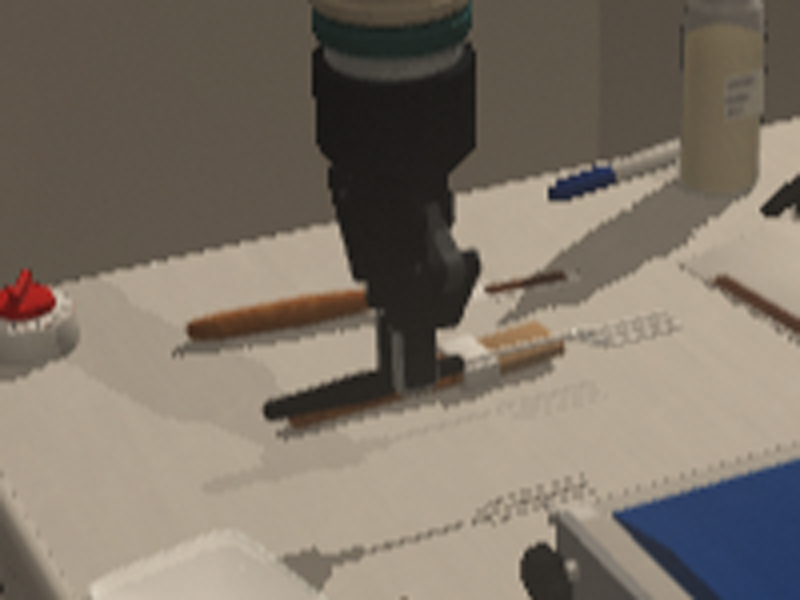

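The crop shows the fork level in the grip: handle end at crop (270,408) and tine tips at (675,322), within about 2 px of the predicted positions. I'll lift it, swing it over the rest and tilt it.

Request:
drive_tool([
  [[0, 0, 0], [0, 0, 4], 1.0],
  [[0, 0, 0], [0, 0, 5], 1.0],
  [[0, 0, 0], [0, 0, 5], 1.0],
  [[0, 0, -0.1], [-0.3, -2.3, 1], 1.0],
  [[0, 0, -0.16], [-0.6, -4, 0], 1.0],
  [[0, 0, -0.16], [-0.6, -4, 0], 1.0],
  [[0, 0, -0.16], [-0.6, -4, 0], 1.0],
  [[0, 0, -0.16], [-0.6, -4, 0], 1.0],
])

```text
clock: 5.38
position: [0.4606, 0.0684, 0.2233]
ee_rot: [-0.001, 0.364, 0.931, -0.0]
contact_force: [0.2, -0.4, 0.5]
width: 0.0112
gripper_force: 39.1
```

Request:
drive_tool([
  [[0, 0, -0.16], [-0.6, -4, 0], 1.0],
  [[0, 0, -0.16], [-0.6, -4, 0], 1.0],
  [[0, 0, -0.16], [-0.6, -4, 0], 1.0],
  [[0, 0, -0.16], [-0.6, -4, 0], 1.0],
  [[0, 0, -0.16], [-0.6, -4, 0], 1.0],
  [[0, 0, -0.16], [-0.6, -4, 0], 1.0],
  [[0, 0, 0], [0, 0, 0], 1.0],
  [[0, 0, 0], [0, 0, 0], 1.0],
])

```text
clock: 6.38
position: [0.4249, -0.1698, 0.2235]
ee_rot: [-0.001, 0.751, 0.66, -0.0]
contact_force: [1.2, 0.2, -0.2]
width: 0.0108
gripper_force: 39.1
```

Request:
drive_tool([
  [[0.108, -0.014, 0], [0, 0, 0], 1.0],
  [[0.108, -0.014, 0], [0, 0, 0], 1.0],
  [[0.108, -0.014, 0], [0, 0, 0], 1.0],
  [[0.108, -0.014, 0], [0, 0, 0], 1.0],
  [[0, 0, 0], [0, 0, 0], 1.0],
  [[0, 0, 0], [0, 0, 0], 1.0],
])

```text
clock: 7.12
position: [0.4255, -0.1694, 0.2243]
ee_rot: [-0.143, 0.733, 0.645, 0.162]
contact_force: [1.2, 0.1, 1.2]
width: 0.0109
gripper_force: 39.1
```

```bash
cat > g.py <<'E'
from h import *
from scipy.spatial.transform import Rotation as R
def want(O=(.428,-.204,.068),yaw=82.6):
    a=np.radians(yaw);t=np.radians(25);yr=np.array([np.cos(a),np.sin(a),0]);xr=np.array([np.sin(a),-np.cos(a),0])
    s=np.cos(t)*yr+[0,0,np.sin(t)]; n=-np.sin(t)*yr+[0,0,np.cos(t)]; return np.array(O),xr,s,n
def err():
    O,xr,s,n=want(); S=manip.get_state(); w=S['ee_rot']; M=R.from_quat([w[1],w[2],w[3],w[0]])
    # tool x = fork y, tool y = +xr, tool z=-n
    D=R.from_matrix(np.c_[s,xr,-n]); T=O+.040*s+.0148*n
    print('pos',np.round(S['position'],4),'to go cm',np.round((T-S['position'])*100,2),'turn',(D*M.inv()).as_rotvec().round(4),S['width'],S['contact_force'])
    return M,S,O,xr,s,n
E
python3 - <<'E'
from g import *
M,S,O,xr,s,n=err(); print(M.as_matrix().round(3))
im,c=snap('scene','s3.png')
cv2.imwrite('pics/s3c.png',cv2.resize(im[270:480,280:480,::-1],None,fx=2.8,fy=2.8,interpolation=cv2.INTER_CUBIC))
for nm,p in dict(lowfloor=O-.080*s,tallfloor=O+.09*s,lowL=O-.08*s+.023*n+.025*xr,lowR=O-.08*s+.023*n-.025*xr,tallL=O+.09*s+.023*n+.025*xr,tallR=O+.09*s+.023*n-.025*xr).items(): print(nm,(proj(c,p)-[280,270])*2.8)
E
```

```text
pos [ 0.4255 -0.1694  0.2243] to go cm [  0.64  -0.49 -12.6 ] turn [ 0.0015 -0.0004 -0.0016] 0.010938063903169912 [1.21572129 0.1365878  1.16880659]
[[ 0.116  0.992  0.053]
 [ 0.9   -0.127  0.418]
 [ 0.421 -0.    -0.907]]
lowfloor [357.95435042 462.60018976]
tallfloor [230.37853041 139.23633907]
lowL [420.9195606  432.92180845]
lowR [320.89542941 463.50030886]
tallL [284.96353249 107.84951185]
tallR [193.10297968 129.63273535]
```

View pics/s3c.png

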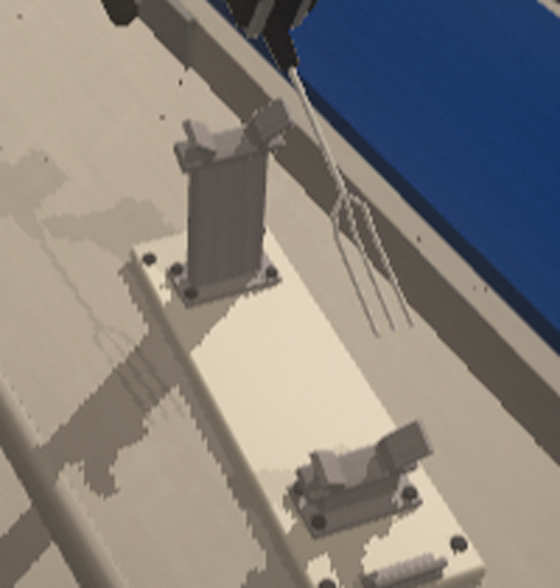

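The crop shows the rest's wing tips at about (284,108) and (422,437), within 1–2 mm of the predicted (285,108) and (421,433), so the rest pose holds. The fork hangs above it at the right slant, and I'm going down to 3 cm above.

Request:
drive_tool([
  [[0, 0, 0], [0.3, -0.3, -2.5], 1.0],
  [[0, 0, 0], [0.3, -0.2, -2.5], 1.0],
  [[0, 0, 0], [0, 0, -2.5], 1.0],
  [[0, 0, 0], [0, 0, -2.1], 1.0],
  [[0, 0, 0], [0, 0, 0], 1.0],
  [[0, 0, 0], [0, 0, 0], 1.0],
])

```text
clock: 7.92
position: [0.432, -0.175, 0.1293]
ee_rot: [-0.142, 0.733, 0.645, 0.162]
contact_force: [-0.3, -0.1, -1.3]
width: 0.0113
gripper_force: 39.1
```

```bash
python3 - <<'E'
from g import *
M,S,O,xr,s,n=err()
a,c=snap('wrist','w4.png')
for d in (.082,.098):
  for h in (0,.011,.023):
    for w in (-1,1): print(d,h,w,proj(c,O+d*s+h*n+w*xr*(.012 if h<.02 else .025)).round(0))
b,_=snap('scene','s4.png'); 
cv2.imwrite('pics/c4.png',np.hstack([cv2.resize(a,(400,300)),cv2.resize(b[270:480,270:480],(300,300),interpolation=cv2.INTER_CUBIC)])[:,:,::-1])
E
```

```text
pos [ 0.432  -0.175   0.1293] to go cm [-0.01  0.08 -3.1 ] turn [ 0.002   0.0012 -0.0012] 0.011282999451935357 [-0.27646532 -0.12445333 -1.3453944 ]
0.082 0 -1 [290. 227.]
0.082 0 1 [342. 227.]
0.082 0.011 -1 [289. 234.]
0.082 0.011 1 [344. 234.]
0.082 0.023 -1 [254. 243.]
0.082 0.023 1 [378. 244.]
0.098 0 -1 [289. 193.]
0.098 0 1 [343. 193.]
0.098 0.011 -1 [288. 198.]
0.098 0.011 1 [345. 198.]
0.098 0.023 -1 [252. 205.]
0.098 0.023 1 [380. 205.]
```

View pics/w4.png

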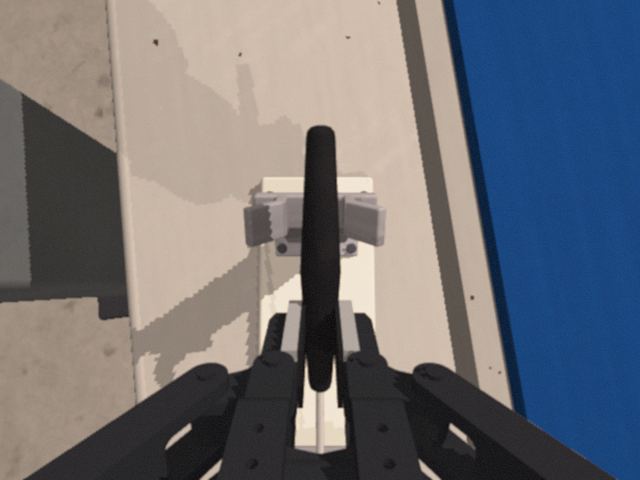

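The wrist view shows the tall notch centred at about (316,220) under the handle, whose axis is at column 320–321. That puts the fork about 1.5 mm off toward +x; the height along the slope agrees with the prediction. I'll shift it -1.5 mm and go down.

Request:
drive_tool([
  [[0, 0, 0], [-0.15, 0.1, -0.8], 1.0],
  [[0, 0, 0], [0, 0, -0.8], 1.0],
  [[0, 0, 0], [0, 0, -0.6], 1.0],
  [[0, 0, 0], [0, 0, -0.4], 1.0],
  [[0, 0, 0], [0, 0, 0], 1.0],
  [[0, 0, 0], [0, 0, 0], 1.0],
])

```text
clock: 8.78
position: [0.43, -0.1744, 0.1024]
ee_rot: [-0.143, 0.733, 0.644, 0.162]
contact_force: [0.3, 0.9, 0.3]
width: 0.0114
gripper_force: 39.1
```

```bash
python3 - <<'E'
from g import *
M,S,O,xr,s,n=err()
a,c=snap('wrist','w5.png'); b,sc=snap('scene','s5.png')
cv2.imwrite('pics/c5.png',np.hstack([cv2.resize(a[100:300,220:420],(400,400)),cv2.resize(b[280:480,280:480],(400,400),interpolation=cv2.INTER_CUBIC)])[:,:,::-1])
E
```

```text
pos [ 0.43   -0.1744  0.1024] to go cm [ 0.18  0.02 -0.41] turn [ 0.0007  0.0001 -0.0001] 0.011406948655847463 [0.27144375 0.94615529 0.34499752]
```

View pics/c5.png

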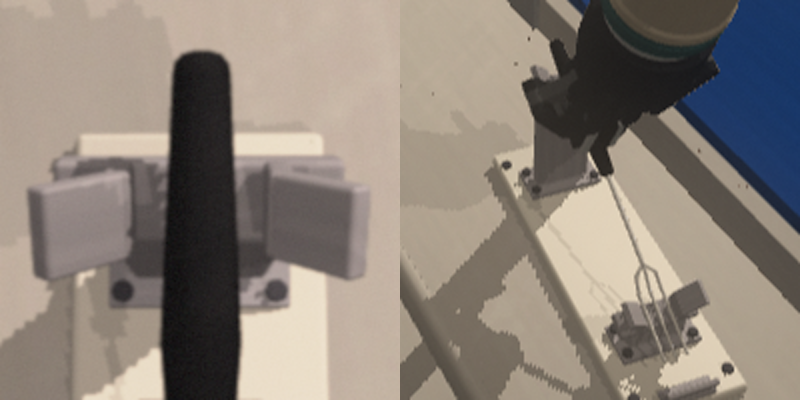

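The picture shows the handle centred between the tall notch's walls (columns 130 and 267, handle at 202). The tines are between the low post's wings, with their tips short of the toe plate at (690,385). I'll now lower it onto the floors.

Request:
drive_tool([
  [[0, 0, 0], [-0.03, 0, -0.15], 1.0],
  [[0, 0, 0], [0, 0, -0.15], 1.0],
  [[0, 0, 0], [0, 0, 0], 1.0],
])

```text
clock: 9.25
position: [0.4296, -0.1743, 0.0992]
ee_rot: [-0.143, 0.733, 0.644, 0.162]
contact_force: [-0.1, -0.8, -0.2]
width: 0.0112
gripper_force: 39.1
```

Request:
drive_tool([
  [[0, 0, 0], [0, 0, -0.1], 1.0],
  [[0, 0, 0], [0, 0, 0], 1.0],
])

```text
clock: 9.5
position: [0.4296, -0.1744, 0.0983]
ee_rot: [-0.143, 0.733, 0.644, 0.162]
contact_force: [-0.0, -0.5, 0.1]
width: 0.0111
gripper_force: 39.1
```

Request:
drive_tool([
  [[0, 0, 0], [0, 0, -0.1], 1.0],
  [[0, 0, 0], [0, 0, 0], 1.0],
])

```text
clock: 9.75
position: [0.4297, -0.1744, 0.0977]
ee_rot: [-0.143, 0.733, 0.644, 0.163]
contact_force: [-1.8, -0.5, 4.0]
width: 0.0111
gripper_force: 39.4
```

Request:
drive_tool([
  [[0, 0, 0], [0, 0, 0], 1.6],
  [[0, 0, 0], [0, 0, 0], 2.2],
  [[0, 0, 0], [0, 0, 0], 3.5],
  [[0, 0, 0], [0, 0, 0], 4.5],
  [[0, 0, 0], [0, 0, 0], 4.5],
], force=20)

```text
clock: 10.38
position: [0.4296, -0.1743, 0.0973]
ee_rot: [-0.143, 0.733, 0.644, 0.162]
contact_force: [0.5, 0.1, 0.6]
width: 0.0452
gripper_force: 0.0
```

Request:
drive_tool([
  [[0, 0, 0], [-0.05, -0.4, 0.9], 4.5],
  [[0, 0, 0], [-0.1, -0.8, 1.8], 4.5],
  [[0, 0, 0], [-0.1, -0.8, 1.8], 4.5],
  [[0, 0, 0], [-0.1, -1.2, 2.7], 4.5],
  [[0, 0, 0], [-0.1, -1.2, 2.7], 4.5],
  [[0, 0, 0], [-0.2, -1.6, 3], 4.5],
  [[0, 0, 0], [0, 0, 3], 4.5],
  [[0, 0, 0], [0, 0, 0], 4.5],
])

```text
clock: 11.38
position: [0.4239, -0.2357, 0.2588]
ee_rot: [-0.14, 0.734, 0.645, 0.162]
contact_force: [-0.2, -0.3, 0.0]
width: 0.0446
gripper_force: 0.0
```

```bash
python3 - <<'E'
from g import *
M,S,O,xr,s,n=err()
b,sc=snap('scene','s6.png'); t,tc=snap('top','t6.png'); a,c=snap('wrist','w6.png')
r=lambda i,k:cv2.resize(i,(k,400),interpolation=cv2.INTER_CUBIC)
cv2.imwrite('pics/c6.png',np.hstack([r(b[290:480,290:480],400),r(a[120:480,140:500],400)])[:,:,::-1])
for d in (.114,.007,-.053,-.114,-.129): print(d,'scene',((proj(sc,O+d*s+.004*n)-290)*400/190).round(),'wrist',((proj(c,O+d*s+.004*n)-[140,120])*400/360+[400,0]).round())
E
```

```text
pos [ 0.4239 -0.2357  0.2588] to go cm [  0.8    6.14 -16.05] turn [0.005  0.0037 0.0003] 0.04457735500624068 [-0.2270184  -0.27564191  0.03447337]
0.114 scene [141.  29.] wrist [599.  15.]
0.007 scene [198. 172.] wrist [599. 160.]
-0.053 scene [233. 261.] wrist [599. 229.]
-0.114 scene [272. 359.] wrist [599. 292.]
-0.129 scene [282. 385.] wrist [599. 306.]
```

View pics/c6.png

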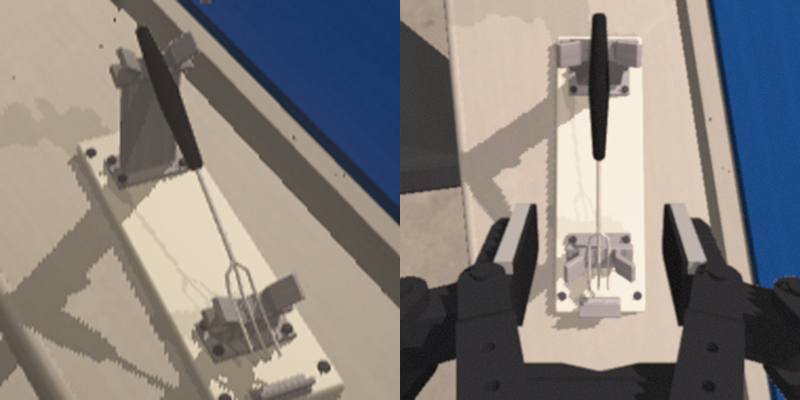

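The picture shows the fork seated in both notches. The handle end is at (599,15) and the tips are near (599,290), just short of the toe plate, as predicted. The gripper is clear.

```bash
python3 -c "
from rig import job; print(job.sign_off())"
```

```text
the job is handed in; nothing more can be done
None
```

The three-tined fork lies in the slanted rest, with its tines in the low notch, tips just short of the toe plate, and its handle in the tall notch. It is released, the other tools were not touched, and the job was handed in at about 11.5 s.

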